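# Dry-fit a small lute: board on the bowl, neck held level over its rest

## Task

Set the round soundboard onto the wooden bowl so that it sits fully seated and level, with its bridge square across the line of the fixture, and let go of it. Then pick up the neck by its balance point and finish while still holding it: level, still, in line with the fixture with its heavy heel towards the bowl, its balance point straight above the middle of the neck rest and the underside of its stem about 8 cm above the rest. Do not put the neck down, and leave the cork block, the pencil, the screwdriver and the white bottle beside the work where they are.

Things in the scene. Friction and masses are not known exactly. Their poses are not given: they have to be found in the camera images.
- fixture: Assembly fixture, fixed: flat plywood board 375 x 130 x 18 mm with an open round dark wooden bowl (the instrument's body) at its -x end and a pale two-cheeked neck rest (saddle) near its middle. Origin at the centre of the board's underside, z up, x along the board from bowl to saddle (the line the neck will lie on).
- bowl_rim (a point): Centre of the bowl's mouth at rim height (73 mm above the bench). The rim is 120 mm across outside, 110 mm inside, flat and 5 mm wide; the bowl is about 50 mm deep.
- saddle (a point): Centre of the floor of the saddle's notch (51 mm above the bench), 145 mm from the bowl's centre. The notch is 36 mm long and 36 mm wide between cheeks that stand 15 mm above its floor. Axes as the fixture's.
- soundboard: Loose wooden disc, 124 mm across, 5 thick, with a round lip below (100 across, 5 deep) that drops into the bowl's mouth, and a dark upright bridge in the middle on top, to grip: 12 thick along x, 44 long along y, 30 high. Origin: centre of the disc's underside, the face that rests on the rim (5 mm up as it lies on its lip on the bench). z up. About 90 g.
- neck: Loose wooden neck 240 mm long, lying on its two end blocks: stem 26 wide, 22 high, thin dark fingerboard on top; heavy heel block at -x; light pegbox at +x, 35 long, 30 wide, pegs standing 14 out of its sides. Origin: the balance point, at the stem's underside (24 above the bench), 78 from the heel's end face, 162 from the pegbox's end. x heel to pegbox, z up. About 340 g.
- neck_heel (a point): Middle of the neck's heel-end face, 11 mm above the level of the stem's underside. The heel block is 50 mm long, 46 wide, 46 high; the stem begins 28 mm from the balance point. Heel and pegbox are flush with the stem on top and hang 24 mm below it.
- sanding_block: Bystander: cork block 70 x 34 x 22, lying between the places of neck and soundboard. Sizes in mm. Leave it where it is.
- pencil: Bystander: flat red carpenter's pencil 130 x 14 x 8 near the robot. Sizes in mm. Leave it where it is.
- file: Bystander: small hand tool (screwdriver) 200 long, lying on the left. Sizes in mm. Leave it where it is.
- oil_bottle: Bystander: white bottle, 56 wide, 130 high, left. Sizes in mm. Leave it where it is.

How it is judged:
On the way, in this order (a step that is already met when the one before it is completed fails the run):
1. the soundboard sits seated and level on the bowl's rim, bridge square across the fixture's line, let go (horizontal distance between soundboard and bowl_rim below 0.007 m and z of soundboard in the frame of bowl_rim between -0.003 and 0.003 m and angle between soundboard's own z axis and vertical below 0.03 rad and angle between the x axis of soundboard and the x axis of fixture, either way round below 0.25 rad and contact force between soundboard and the fingers below 0.1 N and linear speed of soundboard below 0.02 m/s), for 0.3 s.
2. the neck is lifted off the bench, gripped at its balance point (x of the grasp point in the frame of neck between -0.022 and 0.022 m and contact force between neck and the fingers above 1 N and height (world z) of neck above 0.06 m), for 0.2 s.
At the end, for the whole second after the job is handed in: Board on rim: within 7 mm in plan, 3 mm in height, tilt under 0.03 rad, bridge square to 0.25 rad, untouched. Neck gripped within 22 mm of balance, still, tilt under 0.09, in line to 0.17 rad, heel to bowl, balance within 25 mm of saddle in plan, stem 45-125 mm above its floor, clear of all else (horizontal distance between soundboard and bowl_rim below 0.007 m and z of soundboard in the frame of bowl_rim between -0.003 and 0.003 m and angle between soundboard's own z axis and vertical below 0.03 rad and angle between the x axis of soundboard and the x axis of fixture, either way round below 0.25 rad and contact force between soundboard and the fingers below 0.1 N and x of the grasp point in the frame of neck between -0.022 and 0.022 m and contact force between neck and the fingers above 1 N and angle between neck's own z axis and vertical below 0.09 rad and horizontal distance between neck and saddle below 0.025 m and z of neck in the frame of saddle between 0.045 and 0.125 m and angle between the x axis of neck and the x axis of fixture, either way round below 0.17 rad and x of neck_heel in the frame of saddle below -0.03 m and contact force between neck and fixture below 0.1 N and contact force between neck and soundboard below 0.1 N and linear speed of neck below 0.03 m/s and angular speed of neck below 0.2 rad/s); the arm keeps its last pose, push and grip.
It fails at once if a bystander is pushed more than 25 mm from its place (distance of any of sanding_block, pencil, file, oil_bottle from where it was at the start of the episode above 0.025 m).
It also fails if it takes over 66 s, if anything falls off the work surface, if the arm or the gripper's body presses on something with over 40 N, if the wrist force passes 120 N, or if a joint passes its speed limit or range.

## Robot

A 6-joint arm with a two-finger parallel gripper is mounted at the origin on the work surface. World frame = base frame: x ahead of the robot, y to its left, z up, the work surface at z = 0. Lengths are in m, angles in rad, forces in N, time in s.
With the tool pointing down it reaches from about 0.3 to 0.875 m from the base axis. Payload 6.4 kg.
Tool frame: the origin (TCP) lies midway between the tips of the shut fingers; the grasp point (between the pads) lies 19 mm behind it (grasp_offset is the distance from the TCP to the grasp point, in m); z points along the fingers, y is the line along which they close (so a half turn about z gives the same grasp; the last joint's range is limited). The gripper opens to 85 mm and grips with 20 to 120 N. Pads are 22 mm wide; open, the fingers measure 114 mm over their backs; the gripper's body (76 mm by 85 mm) begins 54 mm behind the grasp point. The pads swing forward as they close: fully open they stand 13 mm farther back than shut.
Start: joints at [0.968, 0.181, 1.607, -0, 1.354, -0.206], TCP at [0.222, 0.53, 0.231] pointing down, gripper open.
Joint ranges: [-2.99, 2.99], [-0.89, 2.07], [0.3, 2.58], [-1.14, 4.28], [0, 2.63], [-3.12, 3.12]. Speed limits (rad/s): [2.57, 2.57, 3.01, 3.14, 3.14, 3.14].

## Interface

Orientations are given as a unit quaternion [w, x, y, z].
In Python, from bench import * gives the robot as it stands. The module is installed in compiled form; this text tells all that it offers.
- The arm moves only by the tool servo_tool, never from a script. Its argument "commands" is text: rows parted by semicolons, each of 7 numbers parted by spaces: the turn, a rotation vector about the tool's x, y, z in rad, then the shift along the tool's x, y, z in mm, then the opening, from 0 (shut) to 1 (fully open). In form: wx wy wz dx dy dz claw; .... A call has 1 to 5 rows; each row shifts and turns the commanded pose from where the row before left it, along the tool's axes as they then stand; what a row does not reach is not made up. A row lasts 1/8 s, in which the tool goes at most 62.5 mm and 10.7 degrees, less where a joint would pass 70% of its speed; a pose out of reach is approached as far as the arm can. A call with a gripper value outside its range is refused whole. The fingers move at their own pace and stop on an object; the grip force is fixed at half the most. Time passes only in rows, so rows that do not move let the fingers close. It gives the time, the measured TCP pose, the force, the opening and the grip force at its end, in the units of the state.
- get_obs(): the state, without advancing time (a new reading comes with each control period).
- camera(name): name is "side" or "top"; returns the picture (480x640x3 uint8, blue, green, red); there is no depth.
- calibration(name): a dict with "fx", "fy", "cx", "cy" (pixels), "R" (3x3) and "t" (3): a world point X has camera coordinates R X + t. Camera axes: x right, y down, z forward; pixel columns grow to the right and rows downward; lengths in m; the calibration is good to about 2 mm. A picture is of the moment at which its call begins. calibration takes no time and is no camera call.
- hand_in(): hands the job in; it is judged then, once.
The state is a dict: "time_s": time; "q": joint angles; "dq": joint speeds; "joint_efforts": joint torques, N m; "eef_pos": TCP position; "eef_rot": TCP orientation; "wrist_force": force on the tool from outside, world axes, zero at the start; "torque": the same for the moment, N m; "opening": opening from 0.0 (shut) to 1.0 (fully open); "grasp_force": force on a finger pad.
Only numpy, scipy, OpenCV 4.12 (cv2) and the standard library are available. Lean on these libraries where they do the work, as an engineer would, in place of code of your own. Each camera call takes 0.05 s, during which the arm holds its last target. There are 200 camera calls.

## Working session

There is one attempt and no reset: what is moved stays moved. The work goes in short steps, Python scripts to look and compute and a tool call to move; the robot and the scene stay as the last step left them, time stands still between calls to the robot, and variables do not carry over. Pictures are saved under pics/ and viewed, at most 10 in all, crops included, and the job is handed in when it is done.

Besides the shell and the picture viewer there is one more tool, called after "Call:" in YAML: its name, and indented under it one key for each argument. servo_tool: Moves the arm, as the interface text tells. Its arguments: {"type":"object","properties":{"commands":{"type":"string"}},"required":["commands"]}

```bash
mkdir -p pics; python3 - <<'E'
from bench import *
import cv2
for n in("top","side"):
    cv2.imwrite(f"pics/{n}0.png",camera(n)); c=calibration(n); print(n,{k:(v if not hasattr(v,'round') else v.round(4).tolist() if hasattr(v,'tolist') else v) for k,v in c.items()})
o=get_obs();print(o)
E
```

```text
top {'fx': 556.5798163147399, 'fy': 556.5798163147399, 'cx': 313.15092019229223, 'cy': 240.658735418812, 'R': [[-0.004, -0.9999, -0.0126], [-0.9845, 0.0062, -0.1751], [0.1752, 0.0117, -0.9845]], 't': [0.0379, 0.5083, 1.0352]}
side {'fx': 610.2484038985938, 'fy': 610.2484038985938, 'cx': 309.13923947123044, 'cy': 245.9700560938621, 'R': [[0.7964, -0.6047, 0.0085], [-0.4033, -0.5415, -0.7377], [0.4507, 0.584, -0.6751]], 't': [-0.3881, 0.2698, 1.272]}
{'time_s': 0.1, 'q': array([ 9.67673198e-01,  1.81476280e-01,  1.60790424e+00,  4.86805158e-05,
        1.35379555e+00, -2.06302605e-01]), 'dq': array([ 0.00099713, -0.00127774, -0.0015833 , -0.00143193,  0.00257965,
        0.00053146]), 'joint_efforts': array([-2.35976086e-04, -4.45875764e+01, -3.52235878e+01, -2.06796694e-04,
        4.12366062e-03, -2.25032358e-05]), 'eef_pos': array([0.22191716, 0.52991867, 0.2304707 ]), 'eef_rot': array([-3.33585060e-04,  1.97116126e-01,  9.80379827e-01, -7.18394453e-04]), 'wrist_force': array([ 0.0243461 , -1.19672049,  0.43638075]), 'torque': array([-0.01206176,  0.00154783,  0.00256012]), 'grasp_force': 0.0, 'opening': 0.9995317139621995}
```

View pics/top0.png

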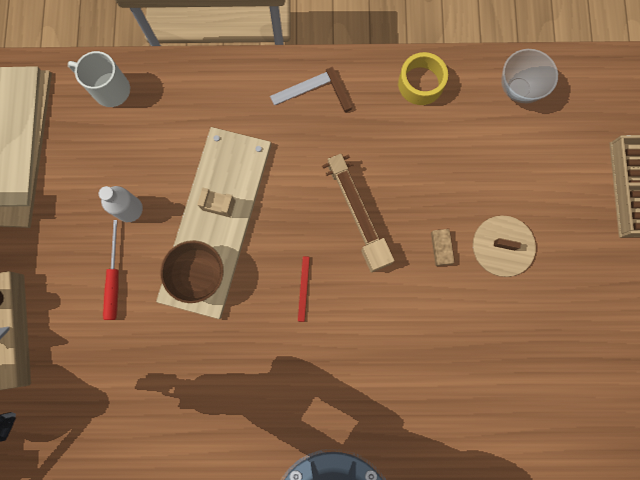

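View pics/side0.png

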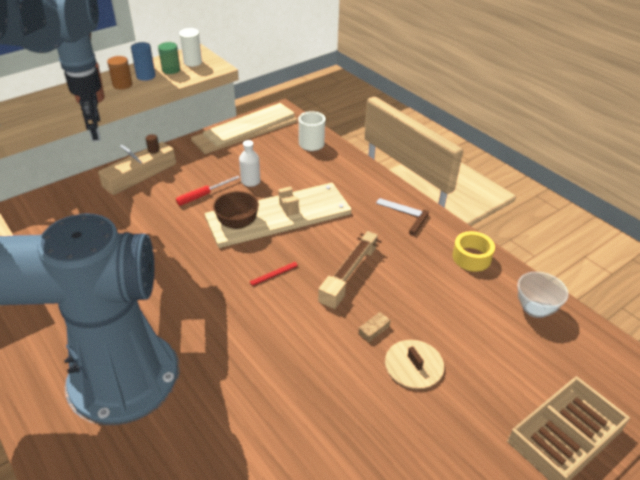

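The top view shows the board disc at about (504,246) with its bridge at (507,244). The bowl mouth is near (192,271), the saddle near (215,201), the neck heel at (378,254) and the pegbox at (338,165). The side view agrees with this layout. Next I'll measure these with masks.

```bash
cat > h.py <<'E'
from bench import *
import cv2, numpy as np
def ray(n,uv,z):
    c=calibration(n);R=np.array(c["R"]);C=-R.T@np.array(c["t"])
    uv=np.atleast_2d(np.asarray(uv,float))
    d=np.c_[(uv[:,0]-c["cx"])/c["fx"],(uv[:,1]-c["cy"])/c["fy"],np.ones(len(uv))]@R
    return (C+d*((z-C[2])/d[:,2])[:,None])[:,:2]
def proj(n,X):
    c=calibration(n);p=np.atleast_2d(X)@np.array(c["R"]).T+c["t"]
    return np.c_[p[:,0]/p[:,2]*c["fx"]+c["cx"],p[:,1]/p[:,2]*c["fy"]+c["cy"]]
def blob(im,roi,f):
    x0,y0,x1,y1=roi;s=im[y0:y1,x0:x1];m=f(cv2.cvtColor(s,cv2.COLOR_BGR2HSV).astype(int),s.astype(int)).astype(np.uint8)
    cs,_=cv2.findContours(m,cv2.RETR_EXTERNAL,cv2.CHAIN_APPROX_NONE)
    return max(cs,key=cv2.contourArea)[:,0]+[x0,y0]
def circ(P):
    A=np.c_[2*P,np.ones(len(P))];s=np.linalg.lstsq(A,(P**2).sum(1),rcond=None)[0];return s[:2],np.sqrt(s[2]+s[0]**2+s[1]**2)
def rect(P):
    r=cv2.minAreaRect((P*1000).astype(np.float32));b=cv2.boxPoints(r)/1000
    e=[b[1]-b[0],b[2]-b[1]];l=max(e,key=np.linalg.norm);return np.array(r[0])/1000,np.sort(r[1]),np.arctan2(l[1],l[0])%np.pi
E
python3 - <<'E'
from h import *
im=cv2.imread("pics/top0.png")
hsv=cv2.cvtColor(im,cv2.COLOR_BGR2HSV)
for n,p in dict(disc=(490,255),bridge=(507,244),table=(450,300),bowlin=(190,275),rim=(192,243),rim2=(162,270),fix=(225,165),heel=(378,254),finger=(358,210),peg=(338,165),saddle=(215,201),shadow=(548,262)).items(): print(n,hsv[p[1],p[0]])
a=cv2.resize(im[120:330,150:290],None,fx=2.8,fy=2.8,interpolation=2)
b=cv2.resize(im[140:290,310:420],None,fx=3.6,fy=3.6,interpolation=2)
h=np.zeros((590,800,3),np.uint8);h[:588,:392]=a;h[:540,400:796]=b;cv2.imwrite("pics/c1.png",h)
E
```

```text
disc [ 18  84 197]
bridge [ 12 130 106]
table [ 12 130 151]
bowlin [ 12 134  97]
rim [ 12 128  72]
rim2 [ 12 132  83]
fix [ 20  66 202]
heel [ 18  83 206]
finger [ 11 139 103]
peg [ 17  88 183]
saddle [ 18  85 190]
shadow [ 13 131 148]
```

View pics/c1.png

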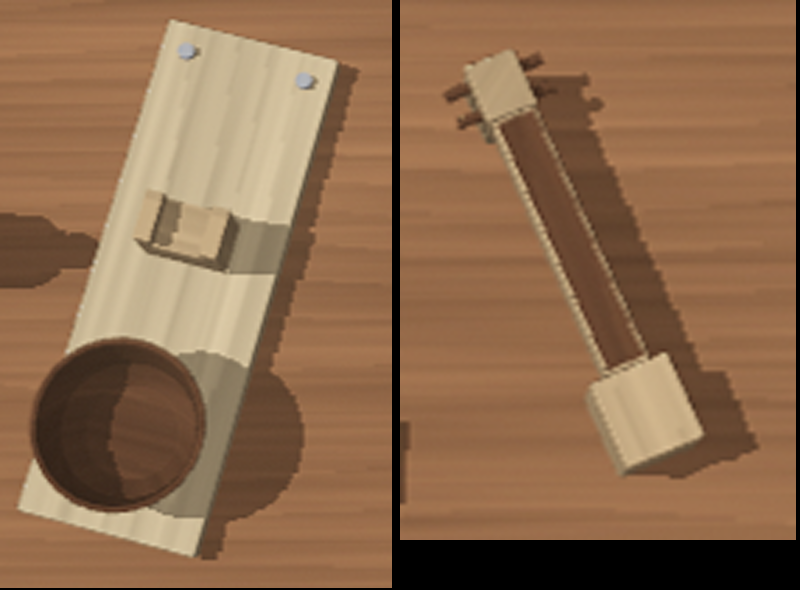

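```bash
python3 - <<'E'
from h import *
im=cv2.imread("pics/top0.png")
pale=lambda h,s:(h[...,2]>165)&(h[...,1]<105)
c=blob(im,(465,205,545,285),pale); C,r=circ(ray("top",c,.010));print("disc",C,r)
P=ray("top",blob(im,(485,228,530,260),lambda h,s:h[...,2]<130),.04);print("bridge(.04)",rect(P))
c=blob(im,(150,225,225,310),lambda h,s:(h[...,2]<128)&(h[...,1]>100)); 
cc=cv2.convexHull(c)[:,0];print(cc.min(0),cc.max(0)); B,r=circ(ray("top",cc,.073));print("bowl",B,r)
F=ray("top",np.array([[172,20],[337,62],[18,510],[195,556]])/2.8+[150,120],.018)
d1=F[0]-F[2];d2=F[1]-F[3];print("fix",F.mean(0),np.linalg.norm(d1),np.linalg.norm(d2),np.arctan2(d1[1],d1[0]),np.arctan2(d2[1],d2[0]),np.linalg.norm(F[0]-F[1]))
d=d1+d2;d/=np.linalg.norm(d);print("saddle",B+.145*d, "px",proj("top",np.r_[B+.145*d,.051]), "dist bowl->ctr",(F.mean(0)-B)@d)
S=ray("top",np.array([[145,192],[237,212],[138,242],[228,270]])/2.8+[150,120],.066);print("saddle cheeks",S.mean(0))
c=blob(im,(355,225,400,280),pale);H=rect(ray("top",c,.046));print("heel",H)
Hc=ray("top",np.array([[586-400,388],[665-400,353],[703-400,435],[625-400,466]])/3.6+[310,140],.046);print("heelc",Hc.mean(0),np.linalg.norm(np.diff(Hc,axis=0),axis=1))
Pc=ray("top",np.array([[63,67],[115,50],[138,105],[92,125]])/3.6+[310,140],.046);print("peg",Pc.mean(0),np.linalg.norm(np.diff(Pc,axis=0),axis=1))
h,p=Hc.mean(0),Pc.mean(0);n=p-h;L=np.linalg.norm(n);n/=L;print("L",L,"(197.5) ang",np.arctan2(n[1],n[0]),"balance",h+n*.053)
E
```

```text
disc [ 0.5031366 -0.344077 ] 0.06068811918067899
bridge(.04) (array([ 0.49994162, -0.34128134]), array([17.16984749, 52.49290466]), np.float32(1.361555))
[161 241] [222 302]
bowl [0.44687316 0.26354886] 0.058629653235825446
fix [0.55662765 0.23238516] 0.3734971552784324 0.3717212647092654 -0.2651587127905429 -0.25956303305236383 0.12697970174229586
saddle [0.58691106 0.22594053] px [[215.66001376 201.33776954]] dist bowl->ctr 0.11408139977008813
saddle cheeks [0.58228383 0.22090316]
heel (array([ 0.48398944, -0.08867966]), array([45.88473892, 51.9990654 ]), np.float32(0.3955124))
heelc [ 0.4814711  -0.08960871] [0.04680203 0.04857082 0.04509691]
peg [ 0.66258118 -0.01535288] [0.03041556 0.03403316 0.02782095]
L 0.19574163976118003 (197.5) ang 0.3891005361578745 balance [ 0.53050938 -0.06950282]
```

Sizes check out: disc radius 60.7 mm, bowl 58.6 mm, fixture 373 x 127 mm, and neck centre distance 196 mm against 197.5. The saddle point projects onto the saddle in the picture.

```bash
cat >> h.py <<'E'
from scipy.spatial.transform import Rotation as Ro
def go(xyz,yaw,down=True):
    "turn (rotvec, tool) and then the shift in mm in the turned tool's axes"
    o=get_obs();q=o["eef_rot"];R0=Ro.from_quat([*q[1:],q[0]])
    y=np.array([np.cos(yaw),np.sin(yaw),0]);z=np.array([0,0,-1.]);T=Ro.from_matrix(np.c_[np.cross(y,z),y,z])
    w=(R0.inv()*T).as_rotvec();s=T.inv().apply(np.array(xyz)-o["eef_pos"])*1000
    print("turn",w.round(4),"shift",s.round(1),"q",o["q"].round(2),"pos",o["eef_pos"].round(4))
E
python3 - <<'E'
from h import *
print(ray("top",[[122,212]],.0),ray("top",[[107,192]],.13))
# disc top-face based bridge yaw: dark blob corrected from both z levels
im=cv2.imread("pics/top0.png")
c=blob(im,(485,228,530,260),lambda h,s:h[...,2]<130)
print(cv2.convexHull(c)[:,0].tolist())
go([.503,-.344,.12],-.21)
E
```

```text
[[0.57871058 0.42770131]] [[0.58586591 0.40977722]]
[[503, 239], [508, 240], [517, 242], [520, 243], [521, 244], [521, 246], [520, 248], [518, 249], [514, 250], [499, 247], [495, 246], [494, 245], [494, 241], [495, 240], [497, 239]]
turn [-1.500e-03  8.000e-04  1.384e+00] shift [-796.1  457.1  110.5] q [ 0.97  0.18  1.61  0.    1.35 -0.21] pos [0.2219 0.5299 0.2305]
```

Call:
servo_tool:
  commands: "0 0 0.173 0 0 0 1;0 0 0.173 0 0 0 1;0 0 0.173 0 0 0 1;0 0 0.173 0 0 0 1;0 0 0.173 0 0 0 1"

```text
time_s: 0.72
eef_pos: [0.222, 0.5301, 0.2308]
eef_rot: [0.0, 0.592, 0.806, -0.001]
wrist_force: [-0.2, 0.1, -0.8]
opening: 1.0
grasp_force: 0.0
```

Call:
servo_tool:
  commands: "0 0 0.173 0 0 0 1;0 0 0.173 0 0 0 1;0 0 0.173 0 0 0 1;0 0 0 -50 28 0 1;0 0 0 -50 28 0 1"

```text
time_s: 1.35
eef_pos: [0.2559, 0.4196, 0.2305]
eef_rot: [0.0, 0.777, 0.63, -0.001]
wrist_force: [0.4, -0.6, 1.2]
opening: 1.001
grasp_force: 0.0
```

Call:
servo_tool:
  commands: "0 0 0 -50 29 0 1;0 0 0 -50 29 0 1;0 0 0 -50 29 0 1;0 0 0 -50 29 0 1;0 0 0 -50 29 0 1"

```text
time_s: 1.98
eef_pos: [0.3459, 0.1445, 0.2312]
eef_rot: [0.0, 0.777, 0.629, 0.0]
wrist_force: [1.2, -0.0, -0.5]
opening: 0.997
grasp_force: 0.0
```

Call:
servo_tool:
  commands: "0 0 0 -50 29 0 1;0 0 0 -50 29 0 1;0 0 0 -50 29 5 1;0 0 0 -50 29 5 1;0 0 0 -50 29 10 1"

```text
time_s: 2.6
eef_pos: [0.4359, -0.1307, 0.2113]
eef_rot: [0.0, 0.778, 0.629, 0.0]
wrist_force: [1.0, 0.4, 0.4]
opening: 0.999
grasp_force: 0.0
```

```bash
python3 -c "
from h import *
go([.503,-.344,.09],-.21)"
```

```text
turn [ 0.001   0.0001 -0.0006] shift [-194.6  110.1  121.3] q [-0.55 -0.08  1.92  0.    1.3  -0.34] pos [ 0.4359 -0.1307  0.2113]
```

Call:
servo_tool:
  commands: "0 0 0 -49 27.5 0 1;0 0 0 -49 27.5 30 1;0 0 0 -49 27.5 30 1;0 0 0 -48 27.5 30 1;0 0 0 0 0 30 1"

```text
time_s: 3.22
eef_pos: [0.5019, -0.3437, 0.091]
eef_rot: [0.001, 0.778, 0.628, -0.0]
wrist_force: [0.5, 1.2, 0.2]
opening: 0.997
grasp_force: 0.0
```

```bash
python3 -c "
from h import *
cv2.imwrite('pics/t1.png',camera('top')); 
s=camera('side');cv2.imwrite('pics/s1.png',cv2.resize(s[280:430,340:500],None,fx=3.6,fy=3.6))
go([.503,-.344,.016],-.21)"
```

```text
turn [-0.0074 -0.0049 -0.0015] shift [-4.7  5.1 71.8] q [-0.79  0.41  1.63  0.    1.11 -0.58] pos [ 0.499  -0.3383  0.0878]
```

View pics/s1.png

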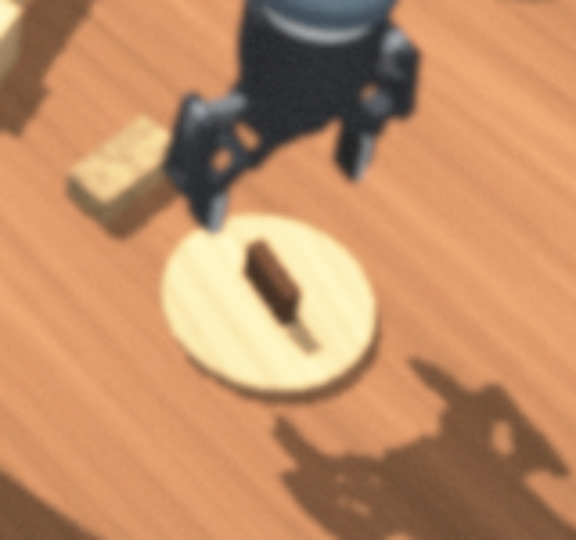

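The side crop shows the open fingers straddling the bridge line, roughly centred above the disc. I'll let the arm settle and re-read before descending.

Call:
servo_tool:
  commands: "0 0 0 0 0 20 1;0 0 0 0 0 0 1;0 0 0 0 0 0 1;0 0 0 0 0 0 1"

```text
time_s: 3.82
eef_pos: [0.5024, -0.3401, 0.0739]
eef_rot: [0.001, 0.777, 0.629, 0.0]
wrist_force: [-0.4, 0.5, 0.2]
opening: 1.004
grasp_force: 0.0
```

```bash
python3 -c "
from h import *
S=camera('side')
c=blob(S,(370,330,460,400),lambda h,s:(h[...,2]>170)&(h[...,1]<140))
print('side disc',circ(ray('side',c,.010)))
go([.503,-.344,.016],-.21)"
```

```text
side disc (array([ 0.50773674, -0.34329242]), np.float64(0.09412662382706906))
turn [0.0015 0.001  0.0004] shift [-3.6  1.5 57.7] q [-0.79  0.43  1.64 -0.    1.07 -0.58] pos [ 0.5023 -0.3401  0.0737]
```

Call:
servo_tool:
  commands: "0 0 0 -3.5 1.5 0 1;0 0 0 0 0 30 1;0 0 0 0 0 27.5 1;0 0 0 0 0 0 1;0 0 0 0 0 0 1"

```text
time_s: 4.5
eef_pos: [0.503, -0.3442, 0.0161]
eef_rot: [0.001, 0.777, 0.629, 0.0]
wrist_force: [0.0, -0.5, 0.7]
opening: 1.0
grasp_force: 0.0
```

Call:
servo_tool:
  commands: "0 0 0 0 0 0 0;0 0 0 0 0 0 0;0 0 0 0 0 0 0;0 0 0 0 0 0 0;0 0 0 0 0 0 0"

```text
time_s: 5.12
eef_pos: [0.5027, -0.3438, 0.0155]
eef_rot: [0.0, 0.777, 0.629, 0.0]
wrist_force: [-1.1, -0.2, 2.4]
opening: 0.126
grasp_force: 59.8
```

Call:
servo_tool:
  commands: "0 0 0 0 0 0 0;0 0 0 0 0 0 0;0 0 0 0 0 0 0"

```text
time_s: 5.5
eef_pos: [0.5027, -0.3438, 0.0155]
eef_rot: [0.0, 0.777, 0.629, 0.0]
wrist_force: [-0.8, 0.7, 5.6]
opening: 0.126
grasp_force: 60.1
```

Call:
servo_tool:
  commands: "0 0 0 0 0 -20 0;0 0 0 0 0 -45 0;0 0 0 0 0 -45 0;0 0 0 0 0 -45 0;0 0 0.052 0 0 0 0"

```text
time_s: 6.12
eef_pos: [0.5045, -0.3455, 0.1761]
eef_rot: [0.004, 0.794, 0.608, 0.001]
wrist_force: [0.2, 0.0, -1.7]
opening: 0.128
grasp_force: 59.3
```

```bash
python3 -c "
from h import *
go([.447,.2635,.17],-.262)"
```

```text
turn [ 0.0078  0.0046 -0.0009] shift [ 573.3 -213.3    6.1] q [-0.79  0.31  1.57 -0.    1.26 -0.53] pos [ 0.5045 -0.3455  0.1761]
```

Call:
servo_tool:
  commands: "0 0 0 30 -11 0 0;0 0 0 50 -19 0 0;0 0 0 50 -19 0 0;0 0 0 50 -19 0 0;0 0 0 50 -19 0 0"

```text
time_s: 6.75
eef_pos: [0.4774, -0.0972, 0.1708]
eef_rot: [0.0, 0.794, 0.609, 0.0]
wrist_force: [0.7, -0.5, -1.0]
opening: 0.128
grasp_force: 59.2
```

Call:
servo_tool:
  commands: "0 0 0 50 -19 0 0;0 0 0 50 -19 0 0;0 0 0 50 -19 0 0;0 0 0 50 -19 0 0;0 0 0 50 -19 0 0"

```text
time_s: 7.38
eef_pos: [0.4505, 0.1688, 0.171]
eef_rot: [0.0, 0.793, 0.609, 0.0]
wrist_force: [0.1, -0.8, -0.7]
opening: 0.129
grasp_force: 59.2
```

Call:
servo_tool:
  commands: "0 0 0 50 -18 0 0;0 0 0 30 -11 0 0;0 0 0 10 -3 0 0;0 0 0 0 0 0 0;0 0 0 0 0 0 0"

```text
time_s: 8.0
eef_pos: [0.4436, 0.2613, 0.1702]
eef_rot: [0.0, 0.794, 0.608, -0.0]
wrist_force: [-0.8, -0.8, -0.8]
opening: 0.126
grasp_force: 59.2
```

Call:
servo_tool:
  commands: "0 0 0 0 0 0 0;0 0 0 0 0 0 0"

```text
time_s: 8.25
eef_pos: [0.4436, 0.2616, 0.1702]
eef_rot: [0.0, 0.794, 0.608, -0.0]
wrist_force: [-0.1, -0.3, -0.6]
opening: 0.129
grasp_force: 59.2
```

```bash
python3 -c "
from h import *
cv2.imwrite('pics/s2.png',camera('side'));T=camera('top');cv2.imwrite('pics/t2.png',T)
h=np.zeros((480,800,3),np.uint8);S=cv2.imread('pics/s2.png')
h[:,:400]=cv2.resize(S[120:264,160:280],(400,480));h[:,400:]=cv2.resize(T[180:324,130:250],(400,480));cv2.imwrite('pics/c2.png',h)
go([.447,.2635,.0835],-.262)"
```

```text
turn [-0.      0.0001 -0.0007] shift [ 2.4  2.9 86.6] q [ 0.3   0.11  1.81 -0.    1.21  0.57] pos [0.4435 0.2619 0.1701]
```

View pics/c2.png

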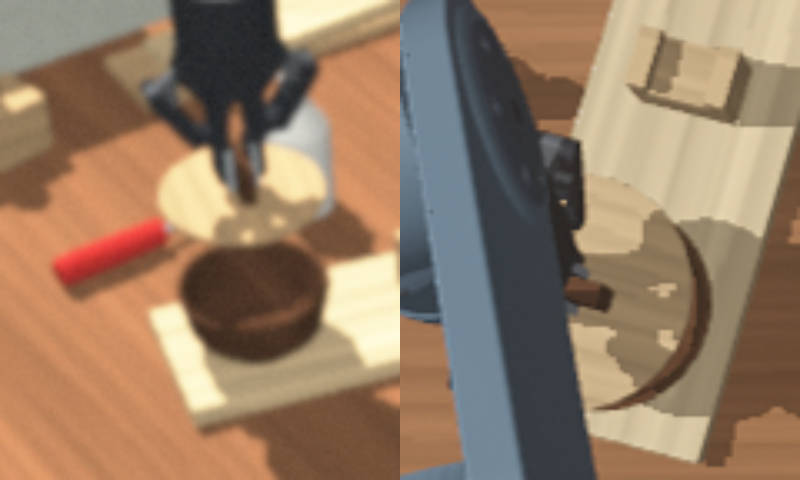

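The board hangs level in the grip above the bowl. The side crop shows the disc over the bowl mouth, and the top view is partly hidden by the arm. I'll check the offset between disc and bowl in the side view.

```bash
python3 - <<'E'
from h import *
S0=cv2.imread('pics/side0.png');S=cv2.imread('pics/s2.png')
c=blob(S0,(200,180,275,240),lambda h,s:(h[...,2]<115)&(h[...,1]>100)); e=cv2.convexHull(c)[:,0]
print(e.tolist())
# rim: upper hull part only (above the widest row), outer rim at z=.073
up=e[e[:,1]<=e[e[:,0].argmin(),1]+1];print('bowl side',circ(ray('side',up,.073)))
c=blob(S,(205,160,262,198),lambda h,s:(h[...,2]>140)&(h[...,1]<135));e=cv2.convexHull(c)[:,0];print(e.tolist())
C,r=circ(ray('side',e,.1645));print('disc side',C,r)
T=cv2.imread('pics/t2.png')
P=ray('top',np.array([[612-400,308]])/3.333+[130,180],.1945);print('bridge end',P)
th=np.linspace(0,6.283,60);
for n,X,z,rr in(("S0",(.4469,.2635),.073,.06),("S",get_obs()["eef_pos"][:2],.1645,.062)):
    q=proj('side',np.c_[X[0]+rr*np.cos(th),X[1]+rr*np.sin(th),0*th+z]);print(n,q.min(0),q.max(0))
E
```

```text
[[241, 192], [246, 193], [249, 194], [253, 196], [254, 197], [256, 201], [256, 210], [255, 216], [253, 220], [252, 221], [246, 225], [242, 227], [229, 227], [223, 224], [221, 222], [218, 218], [215, 210], [214, 207], [214, 205], [215, 202], [216, 200], [219, 197], [223, 195], [229, 193], [234, 192]]
bowl side (array([0.4468407 , 0.26209803]), np.float64(0.05568371406921609))
[[261, 160], [261, 180], [251, 193], [218, 197], [211, 197], [205, 181], [205, 161], [206, 160]]
disc side [0.44679408 0.27030504] 0.08988588066186153
bridge end [[0.42976157 0.23172776]]
S0 [211.95691099 190.50427278] [258.53173735 219.52734133]
S [206.6135009  162.19427091] [256.81094597 191.76321662]
```

```bash
python3 - <<'E'
from h import *
from scipy.optimize import least_squares as ls
print(get_obs()["eef_pos"])
a=np.array([[590,176],[615,180],[640,190],[660,204],[678,224],[691,250],[697,280],[694,315],[683,342],[665,367],[640,390],[600,407]],float)-[400,0]
P=ray('top',a/3.333+[130,180],.1645)
f=ls(lambda c:np.hypot(*(P-c).T)-.062,P.mean(0));print('disc top',f.x,(f.fun*1000).round(1),'free',circ(P))
b=np.array([[158,195],[165,177],[190,155],[210,149],[325,180],[329,200],[318,220],[300,232],[275,241],[170,222]],float)
P=ray('side',b/3.333+[160,120],.163)
f=ls(lambda c:np.hypot(*(P-c).T)-.062,P.mean(0));print('disc side',f.x,(f.fun*1000).round(1))
E
```

```text
[0.44354503 0.26193984 0.17014296]
disc top [0.44196616 0.25758753] [-1.3 -0.9 -0.4 -0.   0.4  0.6  0.6  0.5 -0.2 -0.8 -0.6 -1.1] free (array([0.44223239, 0.25553129]), np.float64(0.06038299458964404))
disc side [0.44405394 0.25650652] [ 1.5  2.2  4.5  2.7 -0.3  2.2  3.6  3.   2.1  0.1]
```

Call:
servo_tool:
  commands: "0 0 0 5 3 0 0;0 0 0 0 0 35 0;0 0 0 0 0 35 0;0 0 0 0 0 0 0;0 0 0 0 0 0 0"

```text
time_s: 8.98
eef_pos: [0.4485, 0.2668, 0.1012]
eef_rot: [0.0, 0.793, 0.609, 0.001]
wrist_force: [0.1, -0.1, -0.8]
opening: 0.128
grasp_force: 59.2
```

```bash
python3 -c "
from h import *
S=camera('side');T=camera('top')
h=np.zeros((480,800,3),np.uint8)
h[:,:400]=cv2.resize(S[155:251,190:270],(400,480),interpolation=cv2.INTER_CUBIC);h[:,400:]=cv2.resize(T[225:321,155:235],(400,480),interpolation=cv2.INTER_CUBIC);cv2.imwrite('pics/c3.png',h)
go([.447,.2635,.0835],-.262)"
```

```text
turn [ 0.0026 -0.0017  0.0001] shift [-3.8 -1.  18.4] q [0.31 0.22 1.85 0.   1.07 0.57] pos [0.449  0.2669 0.1019]
```

View pics/c3.png

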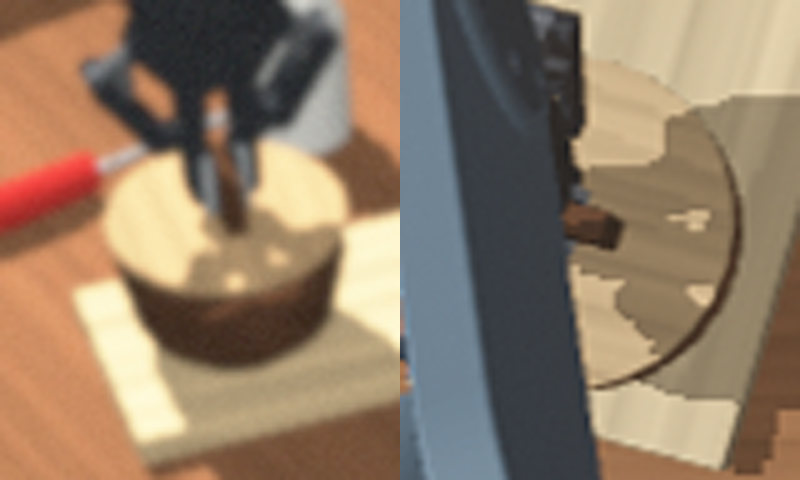

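The top crop shows the disc's right arc with a thin rim crescent beside it; the arc's right extreme is at crop (735,220). The side crop shows disc edges at columns 103 and 347. I'll fit both.

```bash
python3 - <<'E'
from h import *
from scipy.optimize import least_squares as ls
a=np.array([[600,60],[650,78],[690,105],[715,140],[731,180],[735,220],[731,260],[715,305],[690,340],[660,362],[630,378],[600,385]],float)-[400,0]
P=ray('top',a/5+[154.5,224.5],.096)
f=ls(lambda c:np.hypot(*(P-c).T)-.062,P.mean(0));print('disc top',f.x,(f.fun*1000).round(1),'free',circ(P))
th=np.linspace(0,6.283,200)
E=lambda n,X,z,r:proj(n,np.c_[X[0]+r*np.cos(th),X[1]+r*np.sin(th),0*th+z])
for X in([.449,.267],[.449,.263],f.x): q=E('side',X,.0945,.062);print(X,'side x range',q[:,0].min(),q[:,0].max(),'obs',189.5+103/5,189.5+347/5)
# bowl arc in the clear first top view, same right-hand side
im=cv2.imread('pics/top0.png')
c=cv2.convexHull(blob(im,(150,225,225,310),lambda h,s:(h[...,2]<128)&(h[...,1]>100)))[:,0]
P=ray('top',c,.073);print('bowl free',circ(P)); f=ls(lambda c:np.hypot(*(P-c).T)-.06,P.mean(0));print(f.x,(f.fun*1000).round(1))
E
```

```text
disc top [0.44748051 0.2647495 ] [-0.  -0.6  0.2 -0.3 -0.2 -0.4  0.   0.7  1.  -0.  -0.3 -1.4] free (array([0.44745113, 0.26387821]), np.float64(0.06132459153233341))
[0.449, 0.267] side x range 210.31696210787857 258.866544647204 obs 210.1 258.9
[0.449, 0.263] side x range 211.11624975900997 259.7337182177317 obs 210.1 258.9
[0.44748051 0.2647495 ] side x range 210.24926279499022 258.8611610066307 obs 210.1 258.9
bowl free (array([0.44687316, 0.26354886]), np.float64(0.058629653235825446))
[0.44691838 0.26357593] [-1.7 -1.8 -1.8 -1.2 -0.8 -1.2 -1.5 -1.6 -1.5 -1.3 -1.1 -1.2 -1.2 -1.1
 -1.  -1.6 -1.4 -1.5 -1.2 -1.3 -1.6 -1.7 -1.7 -1.4 -1.3 -1.  -1.2 -1.1
 -1.4 -1.4 -1.3 -1.5 -1.6]
```

Disc centre is (0.4475, 0.2645) against the bowl at (0.447, 0.2635), so they agree to about 1 mm and I can go straight down.

Call:
servo_tool:
  commands: "0 0 0 -1 0 7 0;0 0 0 0 0 6 0;0 0 0 0 0 4 0;0 0 0 0 0 0 0;0 0 0 0 0 0 0"

```text
time_s: 9.7
eef_pos: [0.4473, 0.2654, 0.0835]
eef_rot: [0.0, 0.793, 0.609, -0.0]
wrist_force: [-2.1, -1.0, 5.7]
opening: 0.127
grasp_force: 60.2
```

```bash
python3 -c "
from h import *
go([.449,.2669,.0835],-.262);print(get_obs()['wrist_force'])"
```

```text
turn [-0.0002  0.0002  0.0001] shift [ 1.8  1.3 -0. ] q [ 0.31  0.25  1.86 -0.    1.04  0.57] pos [0.4473 0.2654 0.0835]
[-2.14184836 -1.03337885  5.65173564]
```

Height is 0.0835 with light contact, which matches a seated board. Releasing and rising.

Call:
servo_tool:
  commands: "0 0 0 0 0 0 0.5;0 0 0 0 0 0 0.5;0 0 0 0 0 0 0.5;0 0 0 0 0 0 0.5;0 0 0 0 0 0 0.5"

```text
time_s: 10.32
eef_pos: [0.4473, 0.2654, 0.0831]
eef_rot: [-0.0, 0.793, 0.609, -0.0]
wrist_force: [0.8, 0.2, 0.6]
opening: 0.5
grasp_force: 0.0
```

Call:
servo_tool:
  commands: "0 0 0 0 0 -20 0.5;0 0 0 0 0 -40 0.5;0 0 0 0 0 -40 1;0 0 0 -50 0 0 1;0 0 0 -60 0 0 1"

```text
time_s: 10.95
eef_pos: [0.419, 0.1586, 0.1839]
eef_rot: [0.001, 0.793, 0.61, 0.001]
wrist_force: [0.6, -1.5, -0.0]
opening: 1.0
grasp_force: 0.0
```

Call:
servo_tool:
  commands: "0 0 0 -60 0 0 1;0 0 0 -60 0 0 1;0 0 0.183 0 0 0 1;0 0 0.183 0 0 0 1;0 0 0.183 0 0 0 1"

```text
time_s: 11.58
eef_pos: [0.3878, 0.0429, 0.1833]
eef_rot: [0.0, 0.93, 0.368, 0.0]
wrist_force: [0.2, 0.7, -0.8]
opening: 1.002
grasp_force: 0.0
```

Call:
servo_tool:
  commands: "0 0 0.183 0 0 0 1;0 0 0.183 0 0 0 1"

```text
time_s: 11.82
eef_pos: [0.3878, 0.0433, 0.1832]
eef_rot: [0.0, 0.981, 0.193, 0.0]
wrist_force: [0.8, -0.3, -0.5]
opening: 1.001
grasp_force: 0.0
```

```bash
python3 -c "
from h import *
T=camera('top');S=camera('side');cv2.imwrite('pics/t4.png',T);cv2.imwrite('pics/s4.png',S)
h=np.zeros((480,800,3),np.uint8)
h[:,:400]=cv2.resize(S[155:251,190:270],(400,480),interpolation=cv2.INTER_CUBIC);h[:,400:]=cv2.resize(T[215:311,150:230],(400,480),interpolation=cv2.INTER_CUBIC);cv2.imwrite('pics/c4.png',h)
c=blob(T,(150,225,240,310),lambda h,s:(h[...,2]>165)&(h[...,1]<105))
go([.5305,-.0695,.1],-1.182)"
```

```text
turn [ 0.0001 -0.0002  0.0036] shift [ 89.3 158.5  83.2] q [-0.2  -0.21  2.09  0.    1.26  0.98] pos [0.3878 0.0433 0.1832]
```

View pics/c4.png

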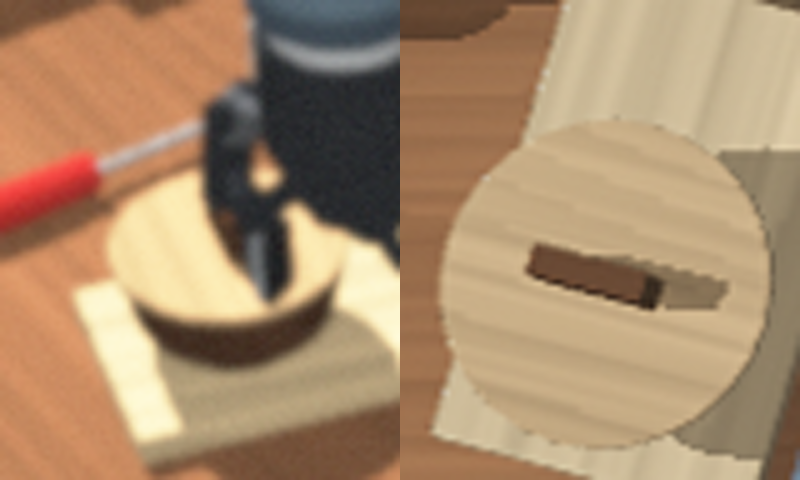

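The board looks seated, with the disc circle centred at crop (605,282) and the bridge square to the fixture. I'll move over the neck.

Call:
servo_tool:
  commands: "0 0 0 22 40 0 1;0 0 0 23 40 0 1;0 0 0 22 40 20 1;0 0 0 22 38 20 1;0 0 0 0 0 20 1"

```text
time_s: 12.55
eef_pos: [0.5327, -0.0707, 0.1224]
eef_rot: [0.001, 0.98, 0.197, 0.001]
wrist_force: [-0.4, 0.6, -0.8]
opening: 1.003
grasp_force: 0.0
```

Call:
servo_tool:
  commands: "0 0 0 0 0 0 1;0 0 0 0 0 0 1;0 0 0 0 0 0 1"

```text
time_s: 12.92
eef_pos: [0.5311, -0.0683, 0.1244]
eef_rot: [0.001, 0.981, 0.196, 0.001]
wrist_force: [-0.2, 0.4, 0.2]
opening: 0.999
grasp_force: 0.0
```

```bash
python3 -c "
from h import *
print(ray('top',[[190.6,271.0]],.078), ray('top',[[190.6+33.1,271.0]],.078))
T=camera('top');S=camera('side')
h=np.zeros((480,800,3),np.uint8)
h[:,:400]=cv2.resize(S[210:330,300:400],(400,480),interpolation=cv2.INTER_CUBIC);h[:,400:]=cv2.resize(T[160:280,310:410],(400,480),interpolation=cv2.INTER_CUBIC);cv2.imwrite('pics/c5.png',h)
go([.5305,-.0695,.018],-1.182)"
```

```text
[[0.4465271  0.26409859]] [[0.44618069 0.20213427]]
turn [ 0.0013 -0.0014  0.0059] shift [ -0.9   0.9 106.2] q [-0.35  0.22  1.8   0.    1.12  0.83] pos [ 0.531  -0.0684  0.1242]
```

View pics/c5.png

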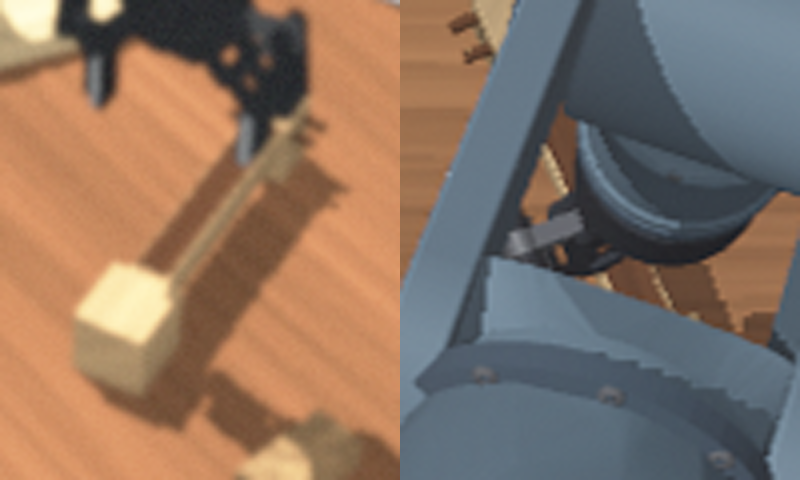

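The placed board measures within 1 mm of the bowl centre with r = 62 mm. The fingers straddle the neck stem, so I'll descend and grip.

Call:
servo_tool:
  commands: "0 0 0.006 -1 1 20 1;0 0 0 0 0 40 1;0 0 0 0 0 30 1;0 0 0 0 0 16 1;0 0 0 0 0 0 1"

```text
time_s: 13.65
eef_pos: [0.5295, -0.0695, 0.0166]
eef_rot: [-0.0, 0.981, 0.193, -0.001]
wrist_force: [0.4, -0.2, 0.6]
opening: 0.998
grasp_force: 0.0
```

Call:
servo_tool:
  commands: "0 0 0 0 0 0 0;0 0 0 0 0 0 0;0 0 0 0 0 0 0;0 0 0 0 0 0 0;0 0 0 0 0 0 0"

```text
time_s: 14.28
eef_pos: [0.5308, -0.07, 0.0181]
eef_rot: [0.0, 0.981, 0.193, 0.001]
wrist_force: [-1.1, 0.8, 6.0]
opening: 0.294
grasp_force: 60.4
```

Call:
servo_tool:
  commands: "0 0 0 0 0 0 0;0 0 0 0 0 0 0;0 0 0 0 0 -10 0;0 0 0 0 0 -20 0;0 0 0 0 0 -20 0"

```text
time_s: 14.9
eef_pos: [0.5292, -0.0695, 0.0673]
eef_rot: [-0.0, 0.981, 0.193, -0.001]
wrist_force: [0.9, 0.2, -3.3]
opening: 0.295
grasp_force: 59.2
```

Call:
servo_tool:
  commands: "0 0 0 0 0 -45 0;0 0 0 0 0 -45 0;0 0 0 0 0 -45 0;0 0 0.13 0 0 0 0;0 0 0.13 0 0 0 0"

```text
time_s: 15.52
eef_pos: [0.5297, -0.0696, 0.2028]
eef_rot: [0.0, 0.998, 0.062, 0.0]
wrist_force: [-0.6, 0.3, -3.9]
opening: 0.292
grasp_force: 59.7
```

Call:
servo_tool:
  commands: "0 0 0.13 0 0 0 0;0 0 0.13 0 0 0 0;0 0 0.13 0 0 0 0;0 0 0 0 0 0 0"

```text
time_s: 16.02
eef_pos: [0.5294, -0.0695, 0.2018]
eef_rot: [-0.0, 0.991, -0.13, -0.001]
wrist_force: [-0.4, 0.5, -2.7]
opening: 0.292
grasp_force: 59.5
```

```bash
python3 -c "
from h import *
S=camera('side');cv2.imwrite('pics/s6.png',S)
go([.586,.225,.18],-1.833)"
```

```text
turn [-0.0001  0.001   0.0027] shift [ -21.8 -299.1   21.9] q [-0.35  0.12  1.74  0.    1.28  1.48] pos [ 0.5295 -0.0696  0.2019]
```

View pics/s6.png

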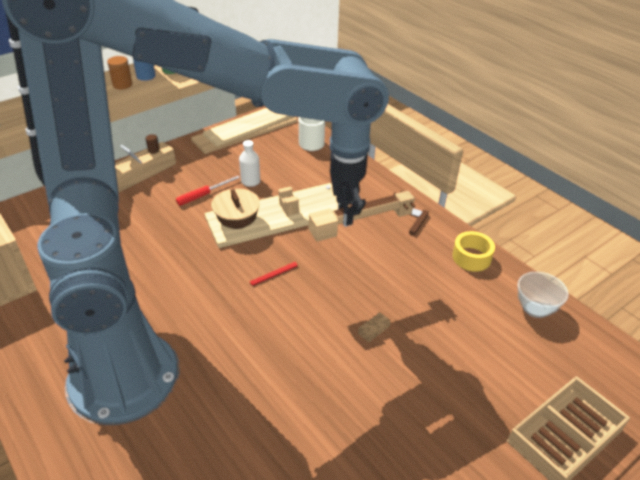

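The neck is held level at its balance point, with the heel at (322,225) towards the bowl and the pegbox at (404,203). The board sits on the bowl at (237,207), and the bystanders haven't moved. Carrying it over the saddle.

Call:
servo_tool:
  commands: "0 0 0 -2 -25 0 0;0 0 0 -3 -45 0 0;0 0 0 -4 -45 0 0;0 0 0 -4 -45 0 0;0 0 0 -4 -45 0 0"

```text
time_s: 16.7
eef_pos: [0.5666, 0.1341, 0.202]
eef_rot: [0.0, 0.992, -0.129, -0.0]
wrist_force: [0.5, -0.6, -3.1]
opening: 0.296
grasp_force: 59.7
```

Call:
servo_tool:
  commands: "0 0 0 -3 -45 0 0;0 0 0 -2 -30 0 0;0 0 0 0 -19 20 0;0 0 0 0 0 0 0;0 0 0 0 0 0 0"

```text
time_s: 17.32
eef_pos: [0.5861, 0.2242, 0.1822]
eef_rot: [0.0, 0.991, -0.13, -0.0]
wrist_force: [0.1, 0.8, -3.8]
opening: 0.293
grasp_force: 59.8
```

Call:
servo_tool:
  commands: "0 0 0 0 0 20 0;0 0 0 0 0 20 0;0 0 0 0 0 10 0;0 0 0 0 0 0 0;0 0 0 0 0 0 0"

```text
time_s: 17.95
eef_pos: [0.5867, 0.2248, 0.1326]
eef_rot: [-0.0, 0.991, -0.131, 0.0]
wrist_force: [0.8, 0.3, -3.1]
opening: 0.293
grasp_force: 59.9
```

```bash
python3 -c "
from h import *
S=camera('side');T=camera('top')
h=np.zeros((480,800,3),np.uint8)
h[:,:400]=cv2.resize(S[120:264,200:320],(400,480),interpolation=cv2.INTER_CUBIC);h[:,400:]=cv2.resize(T[90:306,140:320],(400,480),interpolation=cv2.INTER_CUBIC);cv2.imwrite('pics/c7.png',h)
go([.586,.225,.125],-1.833)"
```

```text
turn [-0.0007 -0.0015  0.0001] shift [-0.9  0.1  8. ] q [0.18 0.39 1.55 0.   1.2  2.01] pos [0.5869 0.2249 0.133 ]
```

View pics/c7.png

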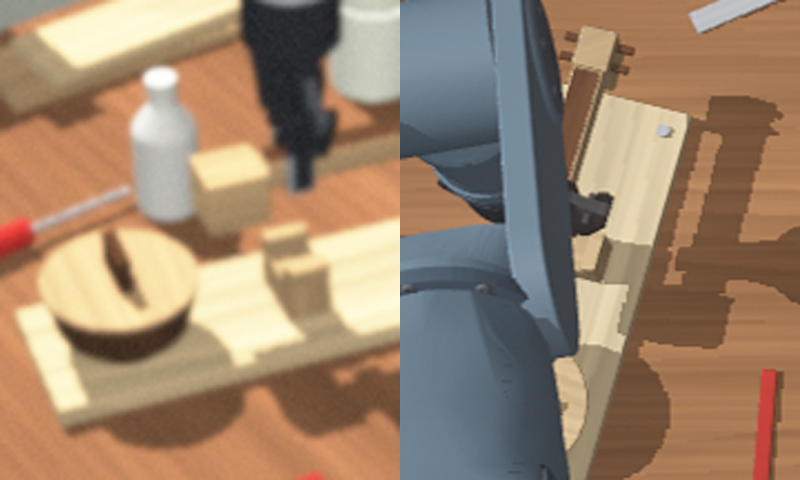

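The neck is above the saddle, in line with the fixture and level, with the heel clear of the board. I'll lower the last 8 mm, let it settle and hand in.

Call:
servo_tool:
  commands: "0 0 0 -1 0 8 0;0 0 0 0 0 0 0;0 0 0 0 0 0 0;0 0 0 0 0 0 0;0 0 0 0 0 0 0"

```text
time_s: 18.68
eef_pos: [0.5854, 0.225, 0.1243]
eef_rot: [-0.0, 0.991, -0.131, 0.0]
wrist_force: [-0.0, 0.8, -3.0]
opening: 0.293
grasp_force: 59.9
```

```bash
python3 -c "
from h import *
go([.586,.225,.125],-1.833);o=get_obs();print(o['wrist_force'],o['grasp_force'],abs(o['dq']).max());print(hand_in())"
```

```text
turn [-0.0001 -0.0003 -0.    ] shift [ 0.5 -0.1 -0.7] q [ 0.18  0.4   1.56 -0.    1.18  2.01] pos [0.5854 0.225  0.1243]
[-0.00917001  0.8191365  -2.97183163] 59.92154538631439 0.0006462258024145861
the job is handed in; nothing more can be done
None
```

The job is handed in, with no verdict returned: the soundboard is on the bowl within about 1 mm of centre and let go, and the neck is held level and still over the saddle at about 8 cm, heel towards the bowl.

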